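# Hold the tube reader's shutter half open

## Robot

A 6-joint arm with a two-finger parallel gripper is mounted at the origin on the work surface. World frame = base frame: x ahead of the robot, y to its left, z up, the work surface at z = 0. Lengths are in m, angles in rad, forces in N, time in s.
With the tool pointing down it reaches from about 0.375 to 0.975 m from the base axis. Payload 3.8 kg.
Tool frame: the origin (TCP) lies at the very end of the fingers, on their centre line; the grasp point (between the pads) lies 19 mm behind it; z points along the fingers, y is the direction in which the jaws open and shut (so a half turn about z gives the same grasp; the last joint's range is limited). The gripper opens to 85 mm and grips with 20 to 120 N. Pads are 22 mm wide; open, the fingers measure 114 mm over their backs; the gripper's body (76 mm by 85 mm) begins 54 mm behind the grasp point. The pads swing forward as they close: fully open they stand 13 mm farther back than shut.
Start: joints at [-1.226, 0.264, 1.604, -0, 1.274, -0.037], TCP at [0.251, -0.626, 0.231] pointing down, gripper open.
Joint ranges: [-2.63, 2.63], [-0.94, 2.18], [0.31, 2.57], [-1.31, 4.45], [0, 2.66], [-2.55, 2.55]. Speed limits (rad/s): [2.57, 2.57, 3.14, 3.14, 3.14, 3.14].

## Interface

Orientations are given as a rotation vector (axis times angle).
In Python, from workcell import status, read_camera, camera_info, order gives the robot as it stands.
- The arm moves only by the tool move_arm, never from a script. Its argument "deltas" is a list of rows, each a list of 3 entries, a list of its own where there are three numbers: the turn, a rotation vector about the world's x, y, z as a fraction of full scale, then the shift along the world's x, y, z as a fraction of full scale, then the closure, from -1 (fully open) to 1 (shut), so that 0 is half open. A call has 1 to 20 rows; each row is the pose to reach, as a shift and turn from the pose commanded when the call began; what a row does not reach only later rows make up. Full scale, the value 1, is 0.1 m for a shift and pi/2 rad for a turn. A row lasts 1/8 s, in which the tool goes at most 62.5 mm and 10.7 degrees, less where a joint would pass 70% of its speed; a pose out of reach is approached as far as the arm can. A call with a number of a shift or a turn outside -1 to 1 is refused whole. A call with a gripper value outside its range is refused whole. The fingers move at their own pace and stop on an object; "grip_force" is the grip in N (left out, the last holds). Time passes only in rows, so rows that repeat a pose let the fingers close. It gives the time, the measured TCP pose, the force and the opening at its end, in the units of the state.
- status.read_state(): the state, without advancing time (a new reading comes with each control period).
- read_camera(name): name is "side" or "top"; returns (picture, depth): 480x640x3 uint8, red, green, blue; 480x640 float32, m along the optical axis (not along the pixel's ray), 0 where there is no reading.
- camera_info(name): a dict with "K" (3x3 intrinsics, pixels), "R" (3x3) and "t" (3): a world point X has camera coordinates R X + t. Camera axes: x right, y down, z forward; pixel columns grow to the right and rows downward; lengths in m; the calibration is good to about 2 mm. A picture is of the moment at which its call begins. camera_info takes no time and is no camera call.
- order.finish_job(): hands the job in, once; it reports no verdict.
The state is a dict: "time": time; "q": joint angles; "joint_vel": joint speeds; "joint_torque": joint torques, N m; "tool_pos": TCP position; "tcp_rot": TCP orientation; "wrist_force": force on the tool from outside, world axes, zero at the start; "torque": the same for the moment, N m; "width": opening from 0.0 (shut) to 1.0 (fully open).
Only numpy, scipy, OpenCV 4.12 (cv2) and the standard library are available. Lean on these libraries where they do the work, as an engineer would, in place of code of your own. Each camera call takes 0.05 s, during which the arm holds its last target. There are 200 camera calls.

## Task

Take the bottle that stands on the tube reader in the shutter's way and stand it upright on the floor of the enamel tray. Then slide the spring-loaded shutter by its tab to half travel, the tab in line with the two dark ribs on the rails, and keep holding it there with the gripper: the program finishes while still holding it. Do not start opening the shutter while the bottle is on the reader, never open it beyond three quarters, and leave the other things on the reader and in the tray, and the spare bottle on the table, where they are.

Things in the scene. Friction and masses are not known exactly. Their poses are not given: they have to be found in the camera images.
- reader: white optical tube reader, fixed to the table: a box 200 mm (its x) by 300 mm (its y) with a flat deck 55 mm above the table. Origin: centre of its underside, on the table. On the deck two straight aluminium rails run along its y axis, 80 mm apart inside and 10 mm high; the steel shutter slides between them over a dark window at the -y end. Yawed up to 0.4 rad.
- shutter (a joint): how far the shutter is open, in m: 0 closed, 0.080 fully open, 0.040 half. It slides along the reader's +y axis. A spring always pulls it shut: about 4 N when closed, 8 N at half, 12 N fully open, with slight friction; let go, it snaps shut. The shutter is a steel plate 76 mm wide, 100 mm long and 6 mm thick, just above the deck, with an upright tab; the plate reaches 20 mm beyond the tab's centre to +y and 80 mm to -y.
- tab (a point): top centre of the shutter's upright tab (moves with the shutter), 99.5 mm above the table. The ribbed black tab is 10 mm thick along the sliding direction, 44 mm wide across it, and stands 38 mm above the plate.
- half_mark (a point): fixed on the reader: where the top centre of the tab must be at half travel. It is in line with the two dark ribs, 5 mm wide and 5 mm high, one on top of each rail, each carried on by a dark line 36 mm long on the deck outside the rail. (The thin dashes on the deck 40 mm to either side of them mark closed and fully open.)
- bottle: amber bottle with a white cap, standing on the reader's deck between the rails, in the way of the shutter: its axis is 60 to 75 mm to the +y side of the closed tab's centre. Diameter 44 mm, height 85 mm (body straight up to about 48 mm, then a narrower neck and cap), 0.1 to 0.2 kg. Origin: centre of its underside; z up its axis.
- tray: white enamel tray with a blue rim, fixed: 220 mm (its x) by 340 mm (its y), rim 22 mm high, walls and floor 5 mm thick. Origin: centre of its underside, on the table. A tube rack and a small carton occupy its -y half and middle; its +y half is empty.
- tray_free (a point): middle of the empty half of the tray, on its floor (5 mm above the table), 80 mm to +y from the tray's centre
- rack: black tube rack with tubes, 170 x 75 mm, block 34 mm high, tube tops 92 mm high; it stands in the tray's -y half, 120 mm from the tray centre. Origin: centre of its underside; leave it alone
- carton: small cardboard carton 36 x 60 x 20 mm lying in the tray about 75 mm to +x and 35 mm to -y of the tray centre. Origin: centre of its underside; leave it alone
- pot: small grey lidded pot, diameter 32, height 30 mm, standing on the reader's deck outside the rails, about 75 mm to +x and 115 mm to +y of the reader's origin. Origin: centre of its underside; leave it alone
- spare_bottle: another bottle like the one on the reader, standing on the table beyond the work area; leave it alone
Mind the look-alikes: they are no part of the job. What is shaped like the bottle but blue or turquoise is not meant.

How it is judged:
By the outcome, as a careful person would: the job done as asked, in the order asked, and still so for the second after the job is handed in, while the arm keeps its last pose, push and grip.
It also fails if it takes over 54 s, if anything falls off the work surface, if the arm or the gripper's body presses on something with over 40 N, if the wrist force passes 120 N, or if a joint passes its speed limit or range.

## Working session

There is one attempt and no reset: what is moved stays moved. The work goes in short steps, Python scripts to look and compute and a tool call to move; the robot and the scene stay as the last step left them, time stands still between calls to the robot, and variables do not carry over. Pictures are saved under pics/ and viewed, about 8 in all and at most 12, crops included, and the job is handed in when it is done.

Besides the shell and the picture viewer there is one more tool, called after "Request:" as name([rows], argument=value, ...), one row to a line, values as JSON. move_arm: Moves the arm, as the interface text tells. Its arguments: {"type":"object","properties":{"deltas":{"type":"array","items":{"type":"array"}},"grip_force":{"type":"number"}},"required":["deltas"]}

```bash
ls; mkdir -p pics
python3 - <<'E'
from workcell import status, read_camera, camera_info
import numpy as np, cv2
print(status.read_state())
for n in("top","side"):
    p,d=read_camera(n); np.savez(f"{n}0.npz",p=p,d=d); cv2.imwrite(f"pics/{n}0.png",p[:,:,::-1])
    c=camera_info(n); R=np.array(c["R"]);print(n,c["K"],R.round(3).tolist(),(-R.T@c["t"]).round(3))
E
```

```text
pics
{'time': 0.0, 'q': array([-1.22590689e+00,  2.64772467e-01,  1.60538306e+00,  5.13797198e-06,
        1.27370363e+00, -3.69135912e-02]), 'joint_vel': array([-6.33918976e-05, -2.00068140e-05,  3.63717219e-05, -7.53050986e-04,
        4.24986112e-04,  3.36759229e-04]), 'joint_torque': array([-1.93176609e-03, -5.15106511e+01, -3.67314327e+01, -1.03180375e-04,
        1.27165092e-02, -3.02681293e-06]), 'tool_pos': array([ 0.25124308, -0.62570539,  0.22994413]), 'tcp_rot': array([-3.08232182e+00, -5.95671252e-01,  5.38060377e-04]), 'wrist_force': array([-0.6499107 , -0.89109833, -0.55943691]), 'torque': array([0.00517878, 0.0187652 , 0.01851868]), 'width': 1.0016656264383421}
top [[476.72430018   0.         323.55170684]
 [  0.         476.72430018 235.28449215]
 [  0.           0.           1.        ]] [[-0.022, -1.0, -0.003], [-0.996, 0.022, -0.091], [0.091, 0.001, -0.996]] [0.448 0.031 1.33 ]
side [[474.64205792   0.         322.02812768]
 [  0.         474.64205792 243.50502043]
 [  0.           0.           1.        ]] [[-0.997, -0.071, -0.017], [-0.031, 0.626, -0.779], [0.066, -0.777, -0.626]] [0.505 0.773 0.689]
```

View pics/top0.png

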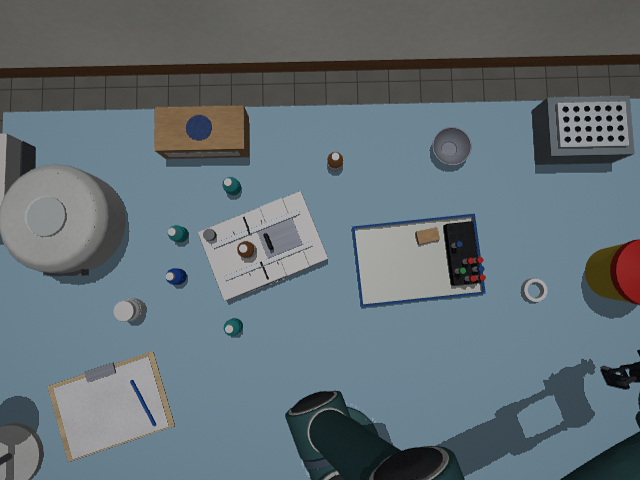

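View pics/side0.png

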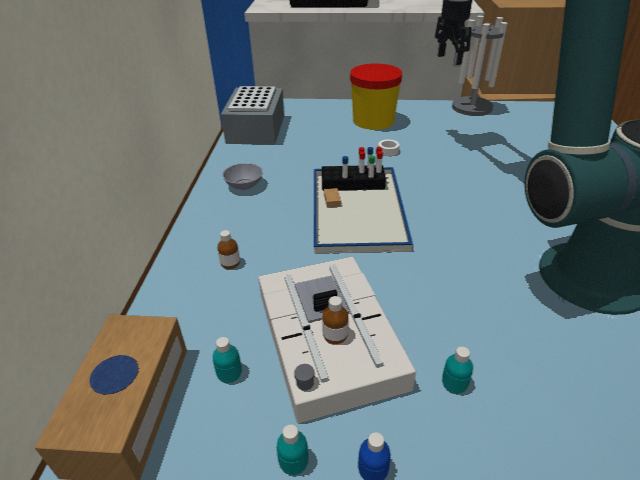

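The amber candidates are the bottle on the reader between the rails at top (247,249), and the spare on the table at top (335,160). The one on the reader is meant. The teal and blue ones are look-alikes. Next I'll confirm in a crop and measure.

```bash
cat > h.py <<'E'
import numpy as np, cv2
from workcell import camera_info
def C(n):
    c=camera_info(n); return np.array(c["K"]),np.array(c["R"]),np.array(c["t"])
def ray(n,uv,z):
    K,R,t=C(n); uv=np.atleast_2d(uv).astype(float)
    d=np.c_[uv,np.ones(len(uv))]@np.linalg.inv(K).T@R; o=-R.T@t
    return o+d*((z-o[2])/d[:,2])[:,None]
def cloud(n,D):
    K,R,t=C(n); v,u=np.mgrid[:480,:640]
    P=np.stack([u,v,np.ones_like(u)],-1)@np.linalg.inv(K).T*D[...,None]
    return (P-t)@R
def proj(n,X):
    K,R,t=C(n); p=(np.atleast_2d(X)@R.T+t)@K.T; return p[:,:2]/p[:,2:]
def blobs(n,mask,z,amin=5):
    k,_,s,c=cv2.connectedComponentsWithStats(mask.astype(np.uint8))
    for i in range(1,k):
        if s[i,4]>=amin: print(n,c[i].round(1),s[i,4],ray(n,c[i],z)[0].round(4))
E
python3 - <<'E'
from h import *
f=np.load("top0.npz");p,D=f["p"],f["d"];W=cloud("top",D);Z=W[...,2]
def rect(x0,x1,y0,y1,m,z,nm):
    M=np.zeros((480,640),np.uint8);M[y0:y1,x0:x1]=m[y0:y1,x0:x1]
    c=max(cv2.findContours(M,cv2.RETR_EXTERNAL,cv2.CHAIN_APPROX_NONE)[0],key=cv2.contourArea)
    w=ray("top",c[:,0],z)[:,:2]; r=cv2.minAreaRect((w*1000).astype(np.float32)); print(nm,r); return r
rect(190,335,185,305,(Z>.045)&(Z<.15),.055,"reader")
rect(345,495,205,312,(Z>.012)&(Z<.03),.022,"tray")
g=p.astype(int);hsv=cv2.cvtColor(p,cv2.COLOR_RGB2HSV)
box=np.zeros((480,640),bool);box[190:300,198:328]=1
print("dark");blobs("top",box&(g.max(2)<70)&(Z<.075),.055)
print("tab");blobs("top",box&(g.max(2)<80)&(Z>.08),.0995)
print("cap");blobs("top",box&(Z>.125),.14)
print("deck z",np.median(Z[box]), "tray floor",np.median(Z[235:290,370:410]))
cv2.imwrite("pics/crop.png",cv2.resize(p[185:310,190:340,::-1],None,fx=5,fy=4.8,interpolation=cv2.INTER_CUBIC))
f=np.load("side0.npz");p,D=f["p"],f["d"];Z=cloud("side",D)[...,2];g=p.astype(int)
box=np.zeros((480,640),bool);box[255:415,255:415]=1
print("side dark");blobs("side",box&(g.max(2)<60),.055)
print("side cap");blobs("side",box&(Z>.125),.135)
E
```

```text
reader ((541.0076293945312, 196.56072998046875), (201.80206298828125, 299.33013916015625), 20.963886260986328)
tray ((495.0505065917969, -224.69894409179688), (221.9254150390625, 342.3434753417969), 4.759335517883301)
dark
top [233.5 192. ] 49 [0.688  0.2737 0.055 ]
top [246.3 224.9] 31 [0.5974 0.2396 0.055 ]
top [214.7 236. ] 7 [0.5693 0.3247 0.055 ]
top [272.2 249.2] 8 [0.5302 0.1705 0.055 ]
top [261.1 263.6] 7 [0.4925 0.2007 0.055 ]
top [265.3 272.9] 21 [0.4675 0.1899 0.055 ]
top [279.7 278.8] 6 [0.4508 0.1517 0.055 ]
top [267.3 283.8] 6 [0.4383 0.1848 0.055 ]
top [262.8 285.6] 5 [0.4339 0.1969 0.055 ]
top [242.8 293.6] 5 [0.4139 0.2503 0.055 ]
tab
top [214. 234.] 5 [0.5703 0.3164 0.0995]
top [267.7 241.2] 74 [0.5485 0.1772 0.0995]
top [210.  239.4] 7 [0.5564 0.3267 0.0995]
top [247.4 251.2] 138 [0.5237 0.23   0.0995]
cap
top [243.  248.4] 61 [0.5284 0.2345 0.14  ]
deck z 0.0522764100988688 tray floor 0.004512401746441815
side dark
side [322.5 299.6] 303 [0.559  0.1526 0.055 ]
side [356.5 315.5] 22 [0.4953 0.1887 0.055 ]
side [370.9 316.5] 39 [0.4697 0.1897 0.055 ]
side [306.3 327.5] 23 [0.5824 0.2219 0.055 ]
side [291.2 335.7] 45 [0.6067 0.2418 0.055 ]
side [305.2 383.8] 135 [0.5731 0.3366 0.055 ]
side cap
side [335.3 303.3] 177 [0.531  0.2379 0.135 ]
```

View pics/crop.png

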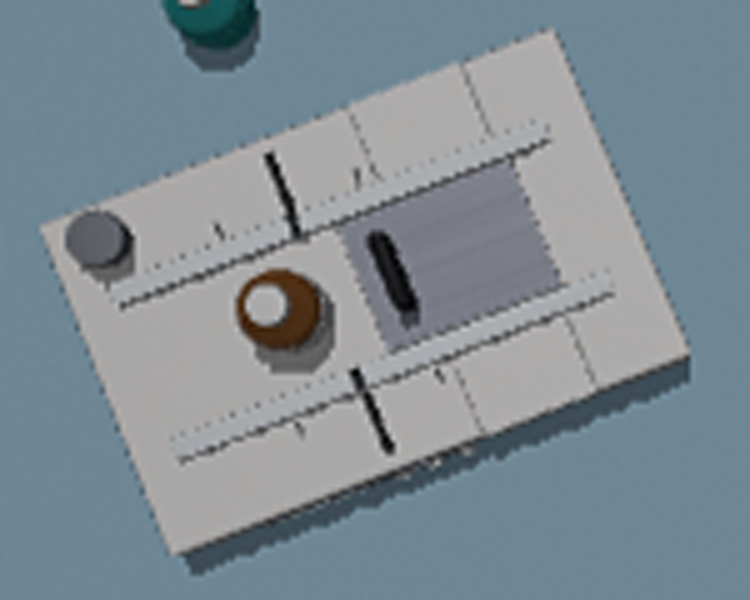

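The crop confirms it: the amber bottle is at crop (278,308), between the rails to the left (+y) of the black tab at crop (392,272). The half lines are at crop (285,195) and (372,410).

Measurements:
- **Reader:** centre (0.541, 0.1966), yaw 0.366.
- **Half line:** y_r about +0.0195.
- **Tab closed:** about -0.0208, which is consistent with the half line.
- **Bottle:** about (0.530, 0.236).
- **tray_free:** about (0.488, -0.145).

First approach move next.

Request:
move_arm([
  [[0,0,0.055],[0.155,0.48,0],-1],
  [[0,0,0.11],[0.31,0.958,0],-1],
], grip_force=40)

```text
time: 0.35
tool_pos: [0.2824, -0.5294, 0.2302]
tcp_rot: [-3.019, -0.862, 0.0]
wrist_force: [0.3, -0.8, -0.3]
width: 1.002
```

Request:
move_arm([
  [[0,0,0.055],[0.155,0.48,0],-1],
  [[0,0,0.11],[0.31,0.958,0],-1],
])

```text
time: 0.6
tool_pos: [0.3136, -0.433, 0.2307]
tcp_rot: [-2.934, -1.121, -0.0]
wrist_force: [0.8, -0.6, 0.6]
width: 0.999
```

Request:
move_arm([
  [[0,0,0.055],[0.155,0.48,0],-1],
  [[0,0,0.11],[0.31,0.958,0],-1],
])

```text
time: 0.85
tool_pos: [0.3445, -0.3372, 0.2308]
tcp_rot: [-2.826, -1.37, -0.0]
wrist_force: [1.1, -0.4, -0.0]
width: 0.999
```

Request:
move_arm([
  [[0,0,0.055],[0.155,0.48,0],-1],
  [[0,0,0.11],[0.31,0.958,0],-1],
])

```text
time: 1.1
tool_pos: [0.3754, -0.2414, 0.2309]
tcp_rot: [-2.698, -1.609, -0.0]
wrist_force: [0.6, 1.6, 0.0]
width: 0.999
```

Request:
move_arm([
  [[0,0,0.055],[0.155,0.48,0],-1],
  [[0,0,0.11],[0.31,0.958,0],-1],
])

```text
time: 1.35
tool_pos: [0.4065, -0.1457, 0.231]
tcp_rot: [-2.549, -1.836, -0.0]
wrist_force: [0.2, -0.1, -0.4]
width: 0.999
```

Request:
move_arm([
  [[0,0,0.055],[0.155,0.48,0],-1],
  [[0,0,0.11],[0.31,0.958,0],-1],
])

```text
time: 1.6
tool_pos: [0.4374, -0.0499, 0.231]
tcp_rot: [2.381, 2.049, -0.0]
wrist_force: [0.6, 0.6, 0.2]
width: 0.999
```

Request:
move_arm([
  [[0,0,0.055],[0.155,0.48,0],-1],
  [[0,0,0.11],[0.31,0.958,0],-1],
])

```text
time: 1.85
tool_pos: [0.4684, 0.0459, 0.231]
tcp_rot: [2.195, 2.247, -0.0]
wrist_force: [-0.1, -0.3, 0.5]
width: 1.0
```

Request:
move_arm([
  [[0,0,0.055],[0.155,0.48,0],-1],
  [[0,0,0.11],[0.31,0.958,0],-1],
])

```text
time: 2.1
tool_pos: [0.4994, 0.1416, 0.2309]
tcp_rot: [-1.993, -2.429, 0.001]
wrist_force: [1.0, -1.0, 0.3]
width: 1.0
```

Request:
move_arm([
  [[0,0,0.055],[0.155,0.48,0],-1],
  [[0,0,0.11],[0.31,0.958,0],-1],
  [[0,0,0.11],[0.31,0.958,0],-1],
  [[0,0,0.11],[0.31,0.958,0],-1],
])

```text
time: 2.6
tool_pos: [0.5299, 0.2354, 0.2305]
tcp_rot: [-1.78, -2.588, 0.003]
wrist_force: [-0.1, -0.3, -0.0]
width: 0.998
```

Request:
move_arm([
  [[0,0,0],[0,0,-0.4],-1],
  [[0,0,0],[0,0,-0.8],-1],
  [[0,0,0],[0,0,-1],-1],
  [[0,0,0],[0,0,-1],-1],
])

```text
time: 3.1
tool_pos: [0.5291, 0.2343, 0.1297]
tcp_rot: [-1.781, -2.586, 0.005]
wrist_force: [1.2, 0.3, -0.0]
width: 1.001
```

Run:
```python
from workcell import read_camera
import cv2
p,d=read_camera("side"); cv2.imwrite("pics/s1.png",cv2.resize(p[180:420,230:450,::-1],None,fx=2.5,fy=2.5))
```

```text
(no output)
```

View pics/s1.png

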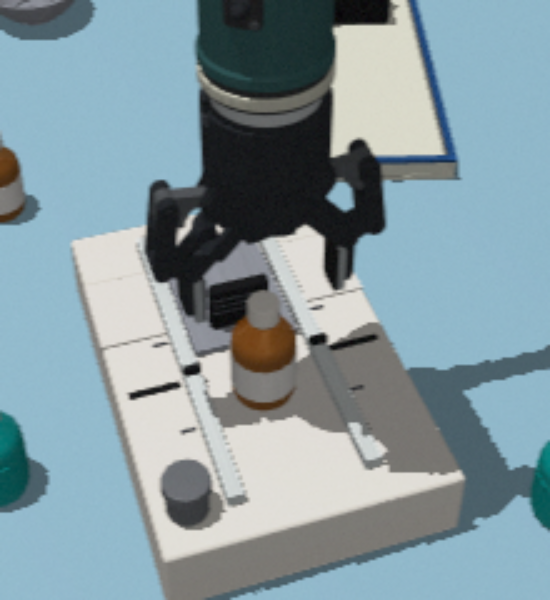

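The fingers sit to either side of the bottle, with pads at crop (193,300) and (340,260) and the cap at (263,305), so it is centred. Descending the rest of the way.

Request:
move_arm([
  [[0,0,0],[0,0.02,-0.2],-1],
  [[0,0,0],[0,0.02,-0.35],-1],
  [[0,0,0],[0,0.02,-0.45],-1],
  [[0,0,0],[0,0.02,-0.53],-1],
  [[0,0,0],[0,0.02,-0.53],-1],
])

```text
time: 3.78
tool_pos: [0.5299, 0.2376, 0.0773]
tcp_rot: [-1.779, -2.588, 0.002]
wrist_force: [0.3, -0.5, 0.9]
width: 0.996
```

Request:
move_arm([
  [[0,0,0],[0,0,0],0],
  [[0,0,0],[0,0,0],1],
  [[0,0,0],[0,0,0],1],
  [[0,0,0],[0,0,0],1],
  [[0,0,0],[0,0,0],1],
  [[0,0,0],[0,0,0],1],
])

```text
time: 4.53
tool_pos: [0.5311, 0.238, 0.0791]
tcp_rot: [1.78, 2.588, 0.002]
wrist_force: [-1.3, -0.4, 5.6]
width: 0.499
```

Request:
move_arm([
  [[0,0,0],[0,0,0.1],1],
  [[0,0,0],[0,0,0.3],1],
  [[0,0,0],[0,0,0.6],1],
  [[0,0,0],[0,0,0.6],1],
])

```text
time: 5.03
tool_pos: [0.533, 0.2388, 0.1421]
tcp_rot: [1.778, 2.585, 0.009]
wrist_force: [0.6, 0.1, -1.9]
width: 0.498
```

Run:
```python
from workcell import read_camera
import cv2
p,d=read_camera("side"); cv2.imwrite("pics/s2.png",cv2.resize(p[160:400,230:450,::-1],None,fx=2.5,fy=2.5))
```

```text
(no output)
```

View pics/s2.png

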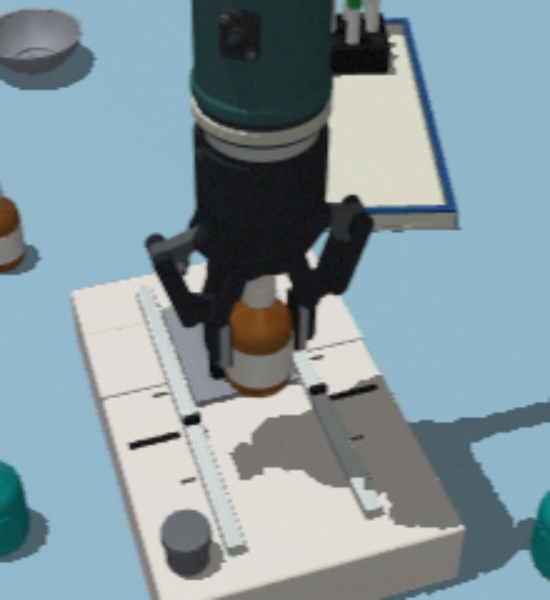

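The bottle is held upright and clear of the deck, with its base at crop (260,390). Carrying it to the tray.

Request:
move_arm([
  [[0,0,0],[0,-0.2,0.2],1],
  [[0,0,0],[-0.05,-0.4,0.4],1],
  [[0,0,0],[-0.08,-0.7,0.4],1],
  [[0,0,0],[-0.11,-0.96,0.4],1],
])

```text
time: 5.58
tool_pos: [0.5189, 0.1399, 0.1785]
tcp_rot: [1.78, 2.588, -0.001]
wrist_force: [0.5, -0.6, -1.6]
width: 0.497
```

Request:
move_arm([
  [[0,0,0],[-0.04,-0.3,0],1],
  [[0,0,0],[-0.08,-0.6,0],1],
  [[0,0,0],[-0.11,-0.96,0],1],
])

```text
time: 5.95
tool_pos: [0.5074, 0.044, 0.1781]
tcp_rot: [-1.779, -2.588, 0.002]
wrist_force: [-0.2, 0.3, -1.2]
width: 0.5
```

Request:
move_arm([
  [[0,0,0],[-0.04,-0.3,0],1],
  [[0,0,0],[-0.08,-0.6,0],1],
  [[0,0,0],[-0.11,-0.96,0],1],
])

```text
time: 6.32
tool_pos: [0.4962, -0.0518, 0.1781]
tcp_rot: [-1.779, -2.588, 0.001]
wrist_force: [0.6, -0.3, -0.6]
width: 0.501
```

Request:
move_arm([
  [[0,0,0],[-0.04,-0.35,0],1],
  [[0,0,0],[-0.08,-0.7,0],1],
  [[0,0,0],[-0.11,-0.9,0],1],
  [[0,0,0],[-0.11,-0.96,0],1],
  [[0,0,0],[-0.11,-0.96,0],1],
])

```text
time: 6.95
tool_pos: [0.486, -0.1464, 0.1781]
tcp_rot: [-1.781, -2.587, -0.0]
wrist_force: [-0.5, 0.8, -0.6]
width: 0.499
```

Request:
move_arm([
  [[0,0,0],[0,0,-0.35],1],
  [[0,0,0],[0,0,-0.7],1],
  [[0,0,0],[0,0,-1],1],
  [[0,0,0],[0,0,-1],1],
])

```text
time: 7.45
tool_pos: [0.4838, -0.1443, 0.0756]
tcp_rot: [-1.775, -2.584, 0.002]
wrist_force: [-0.1, 0.6, -1.2]
width: 0.501
```

Request:
move_arm([
  [[0,0,0],[0,0,-0.2],1],
  [[0,0,0],[0,0,-0.35],1],
  [[0,0,0],[0,0,-0.4],1],
  [[0,0,0],[0,0,-0.42],1],
  [[0,0,0],[0,0,-0.44],1],
  [[0,0,0],[0,0,-0.44],1],
])

```text
time: 8.2
tool_pos: [0.4867, -0.1463, 0.0346]
tcp_rot: [1.78, 2.588, 0.0]
wrist_force: [0.5, -0.4, -0.7]
width: 0.499
```

Lower in 1 mm steps until contact.

Request:
move_arm([
  [[0,0,0],[0,0,-0.01],1],
  [[0,0,0],[0,0,-0.02],1],
  [[0,0,0],[0,0,-0.03],1],
  [[0,0,0],[0,0,-0.03],1],
])

```text
time: 8.7
tool_pos: [0.4864, -0.1462, 0.0312]
tcp_rot: [-1.78, -2.588, 0.0]
wrist_force: [-0.7, -0.2, -1.1]
width: 0.501
```

Request:
move_arm([
  [[0,0,0],[0,0,-0.01],1],
  [[0,0,0],[0,0,-0.02],1],
  [[0,0,0],[0,0,-0.02],1],
])

```text
time: 9.07
tool_pos: [0.4865, -0.1462, 0.0292]
tcp_rot: [-1.78, -2.589, 0.0]
wrist_force: [-0.7, 0.2, -1.0]
width: 0.498
```

Request:
move_arm([
  [[0,0,0],[0,0,-0.01],1],
  [[0,0,0],[0,0,-0.01],1],
])

```text
time: 9.32
tool_pos: [0.4866, -0.1462, 0.0291]
tcp_rot: [-1.78, -2.589, 0.0]
wrist_force: [-2.6, 0.6, 6.0]
width: 0.503
```

Request:
move_arm([
  [[0,0,0],[0,0,-0.01],1],
  [[0,0,0],[0,0,-0.01],1],
])

```text
time: 9.57
tool_pos: [0.4866, -0.1463, 0.029]
tcp_rot: [-1.78, -2.588, 0.0]
wrist_force: [-5.7, 1.6, 13.2]
width: 0.5
```

Request:
move_arm([
  [[0,0,0],[0,0,-0.01],1],
  [[0,0,0],[0,0,-0.01],1],
])

```text
time: 9.82
tool_pos: [0.4866, -0.1463, 0.029]
tcp_rot: [-1.78, -2.588, 0.001]
wrist_force: [-8.5, 3.2, 21.2]
width: 0.494
```

The bottle stands on the floor: contact at TCP 0.029, as predicted. Easing the load off, opening, then lifting.

Request:
move_arm([
  [[0,0,0],[0,0,0.025],1],
  [[0,0,0],[0,0,0.025],0.4],
  [[0,0,0],[0,0,0.025],-0.2],
  [[0,0,0],[0,0,0.025],-0.5],
  [[0,0,0],[0,0,0.025],-1],
  [[0,0,0],[0,0,0.025],-1],
  [[0,0,0],[0,0,0.025],-1],
  [[0,0,0],[0,0,0.025],-1],
])

```text
time: 10.82
tool_pos: [0.4865, -0.1462, 0.0288]
tcp_rot: [1.78, 2.589, 0.0]
wrist_force: [0.7, 0.6, 0.4]
width: 0.999
```

Request:
move_arm([
  [[0,0,0],[0,0,0.15],-1],
  [[0,0,0],[0,0,0.4],-1],
  [[0,0,0],[0,0,0.7],-1],
  [[0,0,0],[0,0,1],-1],
])

```text
time: 11.32
tool_pos: [0.4867, -0.1463, 0.1308]
tcp_rot: [1.779, 2.588, 0.0]
wrist_force: [0.2, 0.2, -0.2]
width: 0.997
```

Request:
move_arm([
  [[0,0,0],[0,0,0.5],-1],
  [[0,0,0],[0,0,0.9],-1],
])

```text
time: 11.58
tool_pos: [0.4869, -0.1464, 0.2221]
tcp_rot: [1.779, 2.587, 0.001]
wrist_force: [0.8, -0.8, -0.2]
width: 1.0
```

Run:
```python
from workcell import read_camera
from h import *
p,d=read_camera("top"); np.savez("top1.npz",p=p,d=d)
q,e=read_camera("side"); np.savez("side1.npz",p=q,d=e)
cv2.imwrite("pics/s3.png",cv2.resize(q[130:400,230:450,::-1],None,fx=2.2,fy=2.2))
c=np.array([.541,.1966]);a=.366;ex=np.array([np.cos(a),np.sin(a)]);ey=np.array([-ex[1],ex[0]])
for n,i,D in(("top",p,d),("side",q,e)):
    Wz=cloud(n,D)[...,2]; box=np.zeros((480,640),bool)
    if n=="top": box[190:300,198:328]=1
    else: box[255:415,255:415]=1
    k,_,s,cc=cv2.connectedComponentsWithStats((box&(i.max(2)<75)).astype(np.uint8))
    for j in range(1,k):
        if s[j,4]<15: continue
        for z in(.055,.07,.0995):
            w=ray(n,cc[j],z)[0,:2]-c; print(n,cc[j].round(1),s[j,4],z,(w@ex).round(4),(w@ey).round(4))
# projected tab-closed and half lines for a check
for nm,y in(("tab",-.0205),("half",.0195)):
    X=np.r_[c+y*ey,.0995]; print(nm,X.round(4),proj("top",X).round(1),proj("side",X).round(1))
```

```text
top [233.5 192. ] 49 0.055 0.1648 0.0194
top [233.5 192. ] 49 0.07 0.1612 0.0177
top [233.5 192. ] 49 0.0995 0.154 0.0145
top [246.3 224.9] 31 0.055 0.0681 0.02
top [246.3 224.9] 31 0.07 0.0656 0.0183
top [246.3 224.9] 31 0.0995 0.0606 0.0151
top [213.3 236.8] 18 0.055 0.0717 0.1137
top [213.3 236.8] 18 0.07 0.0692 0.111
top [213.3 236.8] 18 0.0995 0.0641 0.1055
top [268.4 242. ] 89 0.055 0.0025 -0.0181
top [268.4 242. ] 89 0.07 0.0008 -0.0193
top [268.4 242. ] 89 0.0995 -0.0027 -0.0216
top [265.3 272.9] 21 0.055 -0.071 0.02
top [265.3 272.9] 21 0.07 -0.0719 0.0184
top [265.3 272.9] 21 0.0995 -0.0736 0.0151
side [325.4 300.9] 451 0.055 -0.0032 -0.0427
side [325.4 300.9] 451 0.07 0.0009 -0.0286
side [325.4 300.9] 451 0.0995 0.0091 -0.001
side [356.6 315.6] 23 0.055 -0.0456 0.0092
side [356.6 315.6] 23 0.07 -0.0405 0.022
side [356.6 315.6] 23 0.0995 -0.0303 0.0473
side [371.  316.5] 40 0.055 -0.0694 0.0191
side [371.  316.5] 40 0.07 -0.0637 0.0317
side [371.  316.5] 40 0.0995 -0.0524 0.0565
side [306.2 327.6] 24 0.055 0.048 0.0088
side [306.2 327.6] 24 0.07 0.0509 0.0217
side [306.2 327.6] 24 0.0995 0.0567 0.0469
side [291.  335.8] 48 0.055 0.0779 0.0187
side [291.  335.8] 48 0.07 0.0802 0.0313
side [291.  335.8] 48 0.0995 0.0846 0.0561
side [305.4 383.5] 162 0.055 0.0795 0.1187
side [305.4 383.5] 162 0.07 0.0817 0.129
side [305.4 383.5] 162 0.0995 0.0861 0.1491
tab [0.5483 0.1775 0.0995] [[267.6 241.3]] [[327.1 292.2]]
half [0.534  0.2148 0.0995] [[253.2 247.1]] [[334.1 308. ]]
```

View pics/s3.png

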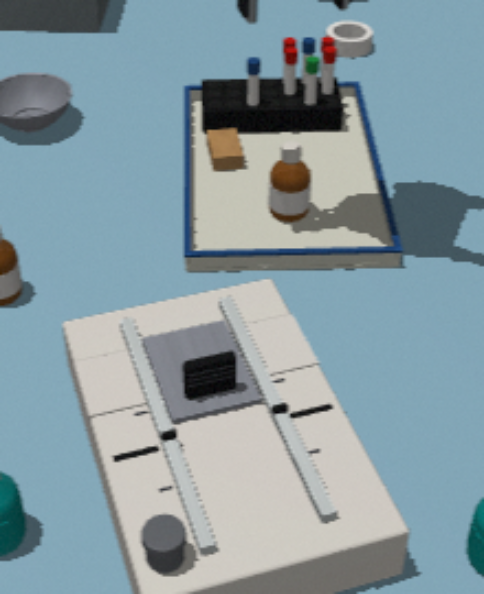

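The bottle stands upright in the empty half of the tray, at crop (290,195). The rack and carton are untouched, and the tab at crop (210,375) is closed and clear. Moving to above the tab with a -90° turn.

Request:
move_arm([
  [[0,0,-0.1],[0.05,0.3,0],-1],
  [[0,0,-0.2],[0.1,0.6,0],-1],
  [[0,0,-0.25],[0.154,0.81,0],-1],
])

```text
time: 12.05
tool_pos: [0.5014, -0.0641, 0.2187]
tcp_rot: [-2.254, -2.188, 0.0]
wrist_force: [0.7, -0.1, 0.2]
width: 1.0
```

Request:
move_arm([
  [[0,0,-0.1],[0.05,0.3,0],-1],
  [[0,0,-0.2],[0.1,0.6,0],-1],
  [[0,0,-0.25],[0.154,0.81,0],-1],
])

```text
time: 12.42
tool_pos: [0.5168, 0.017, 0.2187]
tcp_rot: [-2.637, -1.707, 0.001]
wrist_force: [-0.3, 0.7, -0.1]
width: 1.002
```

Request:
move_arm([
  [[0,0,-0.1],[0.05,0.3,0],-1],
  [[0,0,-0.2],[0.1,0.6,0],-1],
  [[0,0,-0.25],[0.154,0.81,0],-1],
])

```text
time: 12.8
tool_pos: [0.5323, 0.098, 0.2186]
tcp_rot: [-2.919, -1.16, 0.001]
wrist_force: [-0.8, -0.1, 0.4]
width: 0.999
```

Request:
move_arm([
  [[0,0,-0.1],[0.05,0.3,0],-1],
  [[0,0,-0.2],[0.1,0.6,0],-1],
  [[0,0,-0.25],[0.154,0.81,0],-1],
  [[0,0,-0.25],[0.154,0.81,0],-1],
  [[0,0,-0.25],[0.154,0.81,0],-1],
])

```text
time: 13.42
tool_pos: [0.5476, 0.1773, 0.2185]
tcp_rot: [3.088, 0.574, -0.001]
wrist_force: [-0.4, -0.2, 0.5]
width: 0.999
```

Request:
move_arm([
  [[0,0,0],[0,0,-0.35],-1],
  [[0,0,0],[0,0,-0.7],-1],
  [[0,0,0],[0,0,-0.9],-1],
  [[0,0,0],[0,0,-1],-1],
])

```text
time: 13.92
tool_pos: [0.5475, 0.177, 0.1176]
tcp_rot: [3.089, 0.571, -0.003]
wrist_force: [0.4, -0.6, -0.7]
width: 1.003
```

Request:
move_arm([
  [[0,0,0],[0,0,-0.2],-1],
  [[0,0,0],[0,0,-0.35],-1],
  [[0,0,0],[0,0,-0.45],-1],
  [[0,0,0],[0,0,-0.48],-1],
  [[0,0,0],[0,0,-0.48],-1],
])

```text
time: 14.55
tool_pos: [0.5482, 0.1779, 0.0708]
tcp_rot: [-3.089, -0.572, -0.0]
wrist_force: [-0.9, -0.4, 0.3]
width: 0.996
```

Request:
move_arm([
  [[0,0,0],[0,0,0],0],
  [[0,0,0],[0,0,0],0.5],
  [[0,0,0],[0,0,0],1],
  [[0,0,0],[0,0,0],1],
  [[0,0,0],[0,0,0],1],
  [[0,0,0],[0,0,0],1],
  [[0,0,0],[0,0,0],1],
  [[0,0,0],[0,0,0],1],
], grip_force=50)

```text
time: 15.55
tool_pos: [0.5483, 0.1774, 0.071]
tcp_rot: [3.089, 0.572, 0.001]
wrist_force: [0.7, -4.5, 3.7]
width: 0.105
```

The tab is gripped: opening is about 9 mm and the TCP sits exactly at the closed position. Sliding slowly to about 38 mm, then measuring.

Request:
move_arm([
  [[0,0,0],[-0.018,0.047,0],1],
  [[0,0,0],[-0.036,0.093,0],1],
  [[0,0,0],[-0.054,0.14,0],1],
  [[0,0,0],[-0.072,0.187,0],1],
  [[0,0,0],[-0.09,0.234,0],1],
  [[0,0,0],[-0.107,0.28,0],1],
  [[0,0,0],[-0.125,0.327,0],1],
  [[0,0,0],[-0.136,0.355,0],1],
  [[0,0,0],[-0.136,0.355,0],1],
  [[0,0,0],[-0.136,0.355,0],1],
])

```text
time: 16.8
tool_pos: [0.535, 0.2123, 0.0711]
tcp_rot: [3.087, 0.572, 0.001]
wrist_force: [1.8, -7.9, 3.3]
width: 0.108
```

```bash
cat > look.py <<'E'
import sys
from workcell import read_camera,status
from h import *
c=np.array([.541,.1966]);a=.366;ex=np.array([np.cos(a),np.sin(a)]);ey=np.array([-ex[1],ex[0]])
s=status.read_state();w=s["tool_pos"][:2]-c;print("tcp r",w@ex,w@ey,"F along y",s["wrist_force"][:2]@ey,s["wrist_force"],s["time"],s["width"])
q,e=read_camera("side");np.savez("side2.npz",p=q,d=e)
cv2.imwrite(f"pics/{sys.argv[1]}.png",cv2.resize(q[240:400,245:415,::-1],None,fx=3.5,fy=3.5,interpolation=cv2.INTER_CUBIC))
E
python3 look.py s4
```

```text
tcp r 6.104107049103116e-05 0.01678684567048759 F along y -8.026409117125988 [ 1.83782584 -7.89135536  3.34082915] 16.8 0.10786406342633595
```

View pics/s4.png

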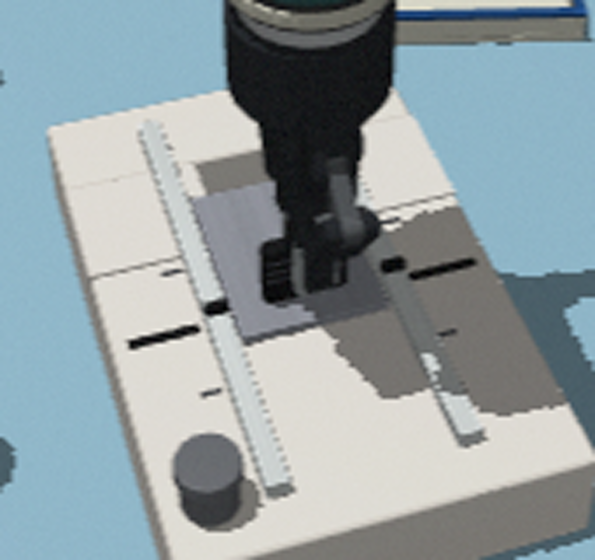

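The tab is held and the plate moved with it: its front edge runs from crop (245,340) to (390,303), and the ribs are at (215,305) and (392,263). TCP is at y_r 0.0168 and the half line at 0.0195, so I'll move 2.7 mm more and check the plate's front edge independently.

Request:
move_arm([
  [[0,0,0],[-0.005,0.013,0],1],
  [[0,0,0],[-0.01,0.025,0],1],
  [[0,0,0],[-0.01,0.025,0],1],
  [[0,0,0],[-0.01,0.025,0],1],
])

```text
time: 17.35
tool_pos: [0.5341, 0.2147, 0.071]
tcp_rot: [3.087, 0.572, 0.001]
wrist_force: [2.4, -7.5, 3.8]
width: 0.109
```

```bash
python3 look.py s5
python3 - <<'E'
from h import *
c=np.array([.541,.1966]);a=.366;ex=np.array([np.cos(a),np.sin(a)]);ey=np.array([-ex[1],ex[0]])
def prof(f,x,z,ys):
    q=np.load(f)["p"]; g=cv2.GaussianBlur(cv2.cvtColor(q,cv2.COLOR_RGB2GRAY),(3,3),0)
    X=np.c_[c+x*ex+ys[:,None]*ey,np.full(len(ys),z)]; uv=proj("side",X).astype(np.float32)
    return cv2.remap(g,uv[:,:1],uv[:,1:],cv2.INTER_LINEAR)[:,0].astype(float)
for f,lo,hi in(("side1.npz",-.01,.015),("side2.npz",.028,.056)):
    ys=np.arange(lo,hi,.0005); r=[]
    for x in(.03,.025,.02,.015):
        d=np.gradient(prof(f,x,.0615,ys)); r.append(ys[d.argmax()])
    print(f,"front edge y_r",np.round(r,4))
# rib lines outside rails, y of the darkest
for f in("side1.npz","side2.npz"):
    ys=np.arange(.005,.035,.0005)
    print(f,[ (lambda w:round(float((w*ys).sum()/w.sum()),4))(np.clip(np.median(b)-20-b,0,None)) for b in (prof(f,x,.055,ys) for x in(.06,.068,.075,.08,-.068,-.075,-.08))])
E
```

```text
tcp r 4.891676641736291e-05 0.01932064645902131 F along y -7.835962060902756 [ 2.43508942 -7.45848724  3.84009503] 17.35 0.10879278747633356
side1.npz front edge y_r [0.004  0.005  0.004  0.0045]
side2.npz front edge y_r [0.0435 0.0435 0.044  0.044 ]
side1.npz [0.0188, 0.0186, 0.0187, 0.0188, 0.019, 0.019, 0.0191]
side2.npz [0.0188, 0.0186, 0.0187, 0.0188, 0.0189, 0.019, 0.019]
```

View pics/s5.png

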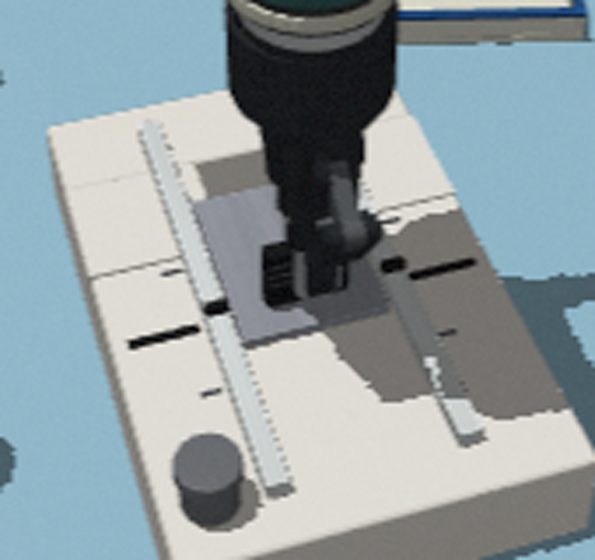

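The plate edge has travelled 39.3 mm and the TCP 39.8 mm from closed. The force along the slide is 7.8 N, close to the 8 N expected at half travel. Handing in while holding.

```bash
python3 -c "
from workcell import order,status
print(order.finish_job()); s=status.read_state(); print(s['time'],s['tool_pos'],s['wrist_force'],s['width'])"
```

```text
the job is handed in; nothing more can be done
None
the job is handed in; nothing more can be done
```

I stood the amber bottle from the reader upright on the floor of the tray's empty half. Then I slid the shutter by its tab to half travel, and the gripper was still holding it when I handed the job in at about 17.4 s.

**Bottle and tray:** after release, the side picture showed the bottle standing upright, with the rack and carton in place. I took no picture of the tray after that.

**Shutter:** the tool moved 39.8 mm from closed and the plate's front edge moved 39.3 mm, against a 40 mm target. The spring force along the slide was 7.8 N, where about 8 N is expected at half travel.

**Disagreements:** the two cameras put the half line about 1 mm apart (0.0200 m from the top, 0.0188 m from the side, along the reader). I aimed for 0.0195 m and the tool read 0.0193 m. The hand-in gave no verdict, and no final state could be read after it.

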